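# Seat the block in the tilting drill fixture and hold the table at the index

### The job

Press the loose aluminium block fully home, flat on the floor of the pocket in the fixture's work table while the table lies flat. Then take the table by its bow handle and swing it up until its pointer meets the line of the clip set on the quadrant; finish still holding the table there by the handle, steady, so that a mate can tighten the lock lever, with the block still seated, the clip not shifted and the tools around left alone.

Things in the scene. Friction and masses are not known exactly. Their poses are not given: they have to be found in the camera images.
- fixture: Tilting drill fixture bolted to the bench. Origin: centre of the underside of its grey base (230 x 190 x 12 mm), on the bench; x from the hinge side (near the robot) to the free side, y left. Steel work table 190 x 170 x 20 mm, its top 52 mm above the bench when flat. Aluminium quadrant arc: 104 mm left of centre (+y), outer radius 95 mm about the hinge, 130 mm high, graduated every 5 deg.
- hinge_line (a point): Middle of the hinge axis, in the fixture's axes, 95 mm from the fixture's origin towards -x and 42 mm above the bench. The axis runs along the fixture's y. (Solid neighbours, fixed: a bench vice right of the fixture and a desk lamp behind the vice, its shade and arm in the way of an arm swinging in from the right at full reach: swing in drawn back to about 0.4 m.)
- table (a joint): Angle of the work table, rad: 0 flat on its rests, grows as the free (far) edge rises and swings towards the robot; up to 1.15. Nothing holds it up: it falls shut when let go. Lifting it at the handle takes about 5 N.
- grip (a point): Middle of the bow handle's bar on the table's free edge: round bar 12 mm thick, 88 mm straight along the table's y, centre 40 mm above the table's top face; in table axes 178 mm out from the hinge axis and 50 mm above it. Moves with the table; axes: x from hinge to free edge, y left, z out of the top face. The bar may turn in the fingers.
- nest (a point): Centre of the floor of the pocket in the table, 75 mm out from the hinge; axes as the table's. Pocket 43 (x) x 63 (y) x 12 mm deep. A sprung pad, tapered on top, stands 3 mm in from its +y end wall; the block must push it aside: that takes 5 to 12 N downwards, more than the block's weight. The pad then pushes the block up to 1.5 mm towards -y.
- block: Workpiece: plain aluminium block 40 mm (x) x 60 mm (y) x 28 mm high, about 0.18 kg, lying on the bench left of the fixture; origin at the centre of its underside, z up. Either way round fits the pocket; when home it stands 16 mm proud of the table.
- index (a joint): Angle setting, rad, of the index clip on the quadrant's rim: the table's pointer meets the clip's line when table equals this. Set to between 0.40 and 0.72; held by friction.
- index_line (a point): Bright scribed line of the dark clip that straddles the quadrant's rim, on its inner face, 88 mm from the hinge axis; the pointer's tip comes to within 2 mm of it at the wanted angle. Its x axis then is parallel to the table's x (so it slopes up at the wanted table angle); y along the hinge, left.
- pointer (a point): Tip of the dark pointer on an ear at the table's left side, running along the quadrant's inner face, 87 mm from the hinge axis, 18 mm above the table's mid-plane; axes as the table's (x from hinge to free edge).
- sanding_block: Bystander: brown sanding block 64 x 100 x 34 mm lying on the bench, behind the block and left of the fixture; origin at the centre of its underside.
- spanner: Bystander: combination spanner 30 x 192 x 8 mm lying near the front edge of the bench, left of the fixture; origin at the centre of its underside.
- tape_measure: Bystander: yellow tape measure 36 x 82 x 62 mm standing on the bench behind the fixture; origin at the centre of its underside.
Things that resemble listed ones, but are neither listed nor needed, are in the scene too. What is meant by the block is not black or pink, and is the larger of those in its own colour.

How it is judged (in metres and radians):
On the way, in this order (a step that is already met when the one before it is completed fails the run):
1. block seated fully home in the pocket, table flat (z of block in the frame of nest between -0.003 and 0.0015 m and distance between block and nest below 0.004 m and angle between the z axis of block and the z axis of nest, either way round below 0.04 rad and value of joint table below 0.03 rad), for 0.2 s.
2. table swung up to the index and held by its handle (angle between the x axis of pointer and the x axis of index_line, either way round below 0.06 rad and contact force between the fingers and fixture above 1 N and distance between the grasp point and grip below 0.06 m), for 0.3 s.
At the end, for the whole second after the job is handed in: The table's pointer is within 0.06 rad (3.4 degrees) of the index line and at rest, the fingers are at the bow handle (TCP within 60 mm of its middle) and bear on it with more than 1 N, and the block is still home in the pocket (within 2 mm of the floor and 4 mm of its centre) (all of step 2 and velocity of joint table between -0.05 and 0.05 rad/s and z of block in the frame of nest between -0.003 and 0.002 m and distance between block and nest below 0.004 m and angle between the z axis of block and the z axis of nest, either way round below 0.05 rad); the arm keeps its last pose, push and grip.
It fails at once if index clip shifted (distance of index_line from where it was at the start of the episode above 0.004 m).
It fails at once if bystander disturbed (distance of any of sanding_block, spanner, tape_measure from where it was at the start of the episode above 0.03 m).
It also fails if it takes over 69 s, if anything falls off the work surface, if the arm or the gripper's body presses on something with over 40 N, if the wrist force passes 120 N, or if a joint passes its speed limit or range.

### The arm

A 7-joint arm with a two-finger parallel gripper is mounted at the origin on a cart in front of the work surface, level with it; the furniture and walls round the work are solid. World frame = base frame: x ahead of the robot, y to its left, z up, the work surface at z = 0. Lengths are in mm, angles in rad, forces in N, time in s.
With the tool pointing down it reaches from about 350 to 900 mm from the base axis. Payload 7.2 kg.
Tool frame: the origin (TCP) lies between the finger pads, 19 mm behind the fingertips; this is the grasp point; z points along the fingers, y is the line along which they close (so a half turn about z gives the same grasp; the last joint's range is limited). The gripper opens to 88 mm and grips with 3 to 60 N. Pads are 20 mm wide; open, the fingers measure 115 mm over their backs; the gripper's body (75 mm by 178 mm) begins 61 mm behind the grasp point.
Start: joints at [-1.309, 0.411, -0.013, 1.596, 0.006, 1.134, -0.082], TCP at [202.418, 591.317, 241.353] pointing down, gripper open.
Joint ranges: [-2.95, 2.95], [-0.29, 1.99], [-1.47, 1.44], [0.14, 2.54], [-1.03, 4.17], [0.13, 1.85], [-2.86, 2.86]. Speed limits (rad/s): [2.39, 2.39, 3.01, 3.01, 3.14, 3.14, 3.14].

### API

Orientations are given as a unit quaternion [w, x, y, z].
In Python, from station import sensors, viewer, finish_job gives the robot as it stands.
- The arm moves only by the tool play_rows, never from a script. Its argument "commands" is a list that holds one entry, the list of rows, each a list of 4 numbers: the shift along the tool's x, y, z in units of 40 mm (1.0 is 40 mm), then the turn about the tool's z in units of 6 degrees (1.0 is 6 degrees). In form: [[[tx, ty, tz, turn], ...]]. A call has 1 to 12 rows; each row shifts and turns the commanded pose from where the row before left it, along the tool's axes as they then stand; what a row does not reach is not made up. A row lasts 1/10 s, in which the tool goes at most 50 mm and 8.59 degrees, less where a joint would pass 70% of its speed; a pose out of reach is approached as far as the arm can. A call is refused whole if a number of a shift passes 1 or a number of a turn 1, either way. A call with a gripper value outside its range is refused whole. "hand" is the finger opening in mm, from 0 to 87.8, set as the call begins (left out, the last holds). The fingers move at their own pace and stop on an object; "force" is the grip in N (left out, the last holds). Time passes only in rows, so rows that do not move let the fingers close. It gives the time, the measured TCP pose, the force, the opening and the grip force at its end, in the units of the state.
- sensors.get_state(): the state, without advancing time (a new reading comes with each control period).
- viewer.capture(name): name is "side" or "top"; returns the picture (480x640x3 uint8, red, green, blue); there is no depth.
- viewer.get_calibration(name): a dict with "mtx" (3x3 intrinsics, pixels), "pose" (4x4, takes a point from camera to world coordinates). Camera axes: x right, y up, looking along -z (the intrinsics and any distortion apply to the point x, -y, -z); pixel columns grow to the right and rows downward; lengths in mm; the calibration is good to about 2 mm. A picture is of the moment at which its call begins. get_calibration takes no time and is no camera call.
- finish_job(): hands the job in; it is judged then, once.
The state is a dict: "clock": time; "joint_pos": joint angles; "qd": joint speeds; "effort": joint torques, N m; "ee_pos": TCP position; "orientation": TCP orientation; "contact_force": force on the tool from outside, world axes, zero at the start; "torque": the same for the moment, N m; "finger_gap": opening from 0.0 (shut) to 1.0 (fully open); "grasp_force": force on a finger pad.
Only numpy, scipy, OpenCV 4.12 (cv2) and the standard library are available. Lean on these libraries where they do the work, as an engineer would, in place of code of your own. Each camera call takes 0.05 s, during which the arm holds its last target. There are 200 camera calls.

## Working session

There is one attempt and no reset: what is moved stays moved. The work goes in short steps, Python scripts to look and compute and a tool call to move; the robot and the scene stay as the last step left them, time stands still between calls to the robot, and variables do not carry over. Pictures are saved under pics/ and viewed, at most 10 in all, crops included, and the job is handed in when it is done.

Besides the shell and the picture viewer there is one more tool, called after "Request:" by a JSON object that holds its "name" and its "arguments", one argument or row to a line. play_rows: Moves the arm, as the interface text tells. Its arguments: {"type":"object","properties":{"commands":{"type":"array"},"hand":{"type":"number"},"force":{"type":"number"}},"required":["commands"]}

```bash
mkdir -p pics; ls
cat > h.py <<'E'
import numpy as np,cv2
from station import sensors,viewer,finish_job
def save(n,f,crop=None,s=1):
    im=np.asarray(viewer.capture(n))
    cv2.imwrite('pics/raw_'+f,im[...,::-1])
    if crop: 
        a,b,c,d=crop; im=im[b:d,a:c]
    if s!=1: im=cv2.resize(im,None,fx=s,fy=s,interpolation=cv2.INTER_CUBIC)
    cv2.imwrite('pics/'+f,im[...,::-1])
def cal(n):
    c=viewer.get_calibration(n); return np.array(c['mtx']),np.array(c['pose']),c
def ray(n,uv):
    K,P,_=cal(n); d=np.linalg.inv(K)@np.array([uv[0],uv[1],1.]); d=P[:3,:3]@np.array([d[0],-d[1],-d[2]]); return P[:3,3],d
def onz(n,uv,z):
    o,d=ray(n,uv); return o+d*(z-o[2])/d[2]
def proj(n,p):
    K,P,_=cal(n); q=P[:3,:3].T@(np.array(p,float)-P[:3,3]); q=K@np.array([q[0],-q[1],-q[2]]); return q[:2]/q[2]
E
python3 - <<'E'
from h import *
for n in('side','top'):
    save(n,n+'0.png'); print(viewer.get_calibration(n))
print(sensors.get_state())
E
```

```text
pics
{'mtx': array([[491.1481521 ,   0.        , 312.43494831],
       [  0.        , 491.1481521 , 234.5903286 ],
       [  0.        ,   0.        ,   1.        ]]), 'pose': array([[-9.55442302e-01,  1.62417825e-01, -2.46476079e-01,
         3.59138405e+02],
       [-2.94492664e-01, -5.81363593e-01,  7.58479033e-01,
         9.39567299e+02],
       [-2.01017042e-02,  7.97268350e-01,  6.03290228e-01,
         5.89733653e+02],
       [ 0.00000000e+00,  0.00000000e+00,  0.00000000e+00,
         1.00000000e+00]])}
{'mtx': array([[550.20614042,   0.        , 319.78746501],
       [  0.        , 550.20614042, 239.08811336],
       [  0.        ,   0.        ,   1.        ]]), 'pose': array([[ 2.39483845e-03,  9.80602890e-01, -1.95990401e-01,
         3.27706033e+02],
       [-9.99934442e-01,  1.53693724e-04, -1.14493819e-02,
         2.53008775e+02],
       [-1.11971745e-02,  1.96004971e-01,  9.80538971e-01,
         1.16765979e+03],
       [ 0.00000000e+00,  0.00000000e+00,  0.00000000e+00,
         1.00000000e+00]])}
{'clock': 0.1, 'joint_pos': array([-1.30922415,  0.41182123, -0.01276934,  1.59690352,  0.00554015,
        1.1343004 , -0.08221214]), 'qd': array([-0.00081961, -0.00170737,  0.00118336, -0.00227525,  0.00087073,
        0.00013963,  0.00091079]), 'effort': array([ 2.55400693e-03, -5.89101934e+01,  6.43706750e-01, -2.91706771e+01,
       -5.37800894e-02,  1.43990899e-02,  4.48378546e-05]), 'ee_pos': array([202.24451766, 590.94498218, 240.61526975]), 'orientation': array([-1.04367726e-04,  1.64120692e-01,  9.86440018e-01, -6.91982646e-04]), 'contact_force': array([-0.06781044,  0.24346287,  0.28038755]), 'torque': array([ 0.02539789, -0.03089538, -0.0561808 ]), 'grasp_force': 0.0, 'finger_gap': 1.0009858889783423}
```

View pics/side0.png

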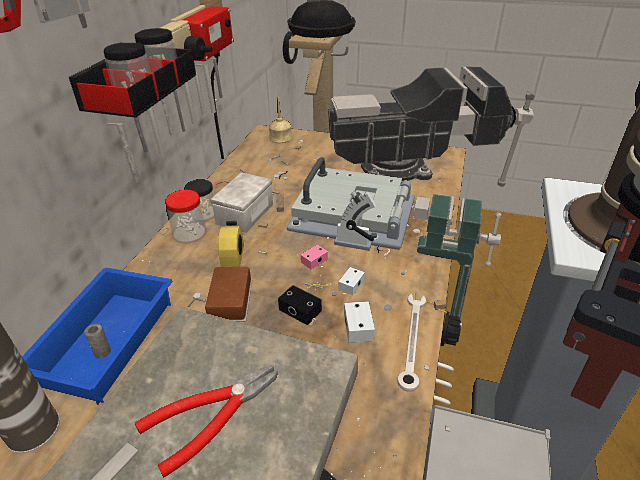

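View pics/top0.png

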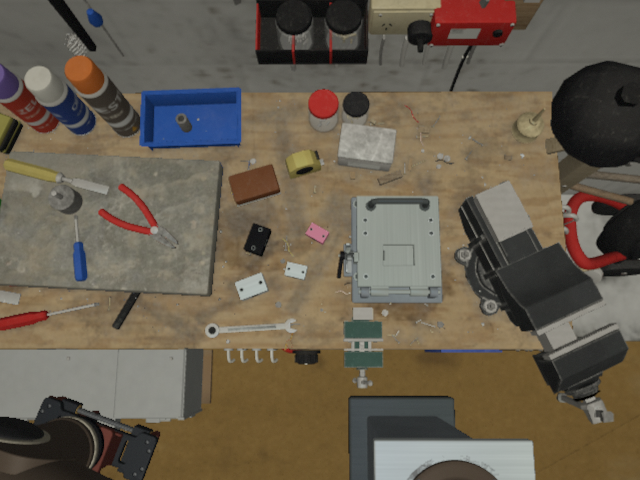

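The block candidates in the top view are black (258,240), pink (317,233), a small light-grey one (296,271) and a larger light-grey one (252,287). The last fits, since it is neither black nor pink and is the larger of its colour. The fixture is at about (396,248), with its handle at (398,203). I'll confirm in enlarged crops.

Run:
```python
import cv2
t=cv2.imread('pics/raw_top0.png');s=cv2.imread('pics/raw_side0.png')
def g(im,a,b,c,d,k): return cv2.resize(im[b:d,a:c],None,fx=k,fy=k,interpolation=cv2.INTER_CUBIC)
cv2.imwrite('pics/c1.png',g(t,220,190,460,310,3.33333))
cv2.imwrite('pics/c2.png',g(s,270,150,430,270,5))
```

```text
(no output)
```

View pics/c1.png

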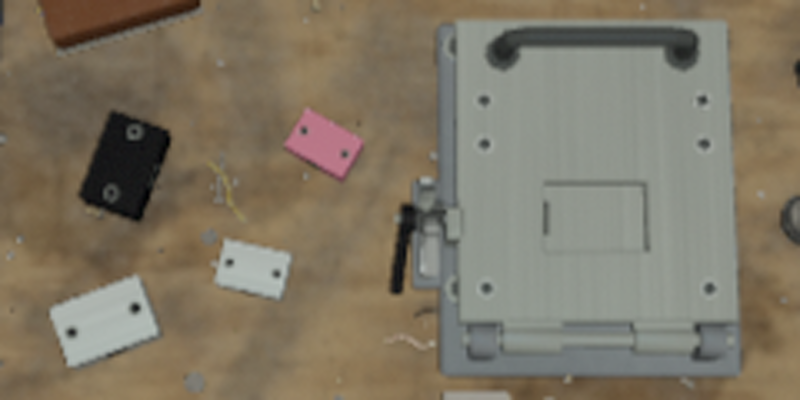

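View pics/c2.png

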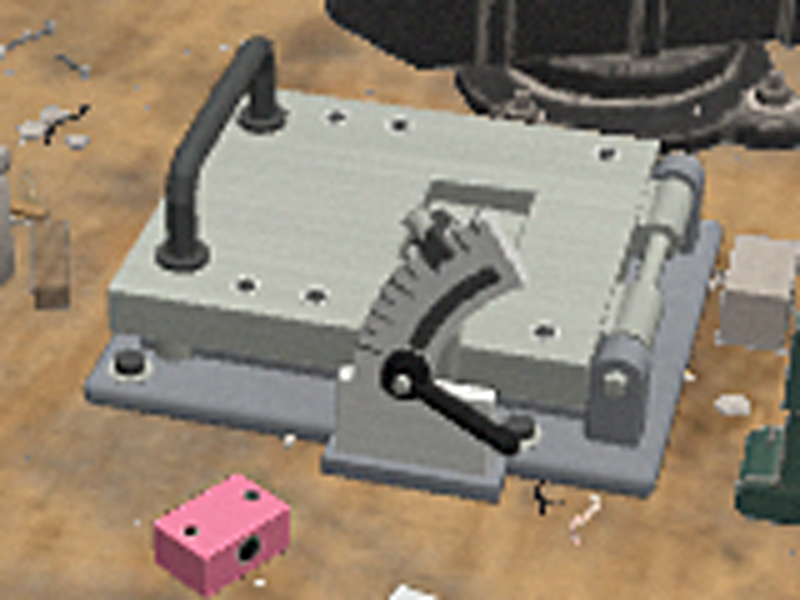

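The larger light-grey block is confirmed at top-view crop (105,322), about pixel (251,287). Its top corners in the crop are (50,312), (138,277), (160,330) and (70,367). The pocket is at crop (545–648, 183–251) and the handle bar at crop (500–690, 38). In the side crop, the dark clip sits at about (435,240) on the quadrant rim.

```bash
cat > fit.py <<'E'
from h import *
from scipy.optimize import least_squares
T=lambda u,v:(220+u/3.33333,190+v/3.33333)
S=lambda u,v:(270+u/5,150+v/5)
obs=[('top',T(545,183),(1.5,31.5,52)),('top',T(648,183),(1.5,-31.5,52)),('top',T(648,251),(-41.5,-31.5,52)),('top',T(545,251),(-41.5,31.5,52)),
('top',T(457,22),(95,85,52)),('top',T(727,20),(95,-85,52)),
('top',T(440,375),(-115,95,12)),('top',T(740,375),(-115,-95,12)),
('side',S(650,495),(-115,95,12)),('side',S(88,390),(115,95,12)),('side',S(108,292),(95,85,52)),('side',S(283,90),(95,-85,52)),
('side',S(535,190),(-41.5,-31.5,52)),('side',S(432,183),(1.5,-31.5,52))]
def W(p,q): 
    c,s=np.cos(p[2]),np.sin(p[2]); return np.array([p[0]+c*q[0]-s*q[1],p[1]+s*q[0]+c*q[1],q[2]])
def r(p): return np.concatenate([proj(n,W(p,q))-np.array(uv) for n,uv,q in obs])
f=least_squares(r,[480,120,0],loss='soft_l1')
E
python3 - <<'E'
from fit import *
print(f.x,np.round(r(f.x).reshape(-1,2),1).tolist())
# block
q=[T(50,312),T(138,277),T(160,330),T(70,367)]
C=np.array([onz('top',u,28) for u in q]);print(C.round(1),C.mean(0))
L=[np.linalg.norm(C[i]-C[i-1]) for i in range(4)];print(L)
d=(C[1]-C[0])+(C[2]-C[3]);print('long dir ang',np.degrees(np.arctan2(d[1],d[0])))
im=cv2.imread('pics/raw_top0.png').astype(int)
p=f.x
# refine block by threshold
g=im.min(2); m=np.zeros_like(g,np.uint8); m[265:305,230:272]=(g[265:305,230:272]>175)
c=max(cv2.findContours(m,cv2.RETR_EXTERNAL,cv2.CHAIN_APPROX_NONE)[0],key=cv2.contourArea);R=cv2.minAreaRect(c);print(R,onz('top',R[0],28))
# clip: intersect side rays with plane y=100 in fixture
c,s=np.cos(p[2]),np.sin(p[2])
def arc(u,Y):
    o,dd=ray('side',u); n=np.array([-s,c,0]); t=(Y-n@(o-np.array([p[0],p[1],0])))/(n@dd); w=o+t*dd-np.array([p[0],p[1],0])
    x=c*w[0]+s*w[1]+95; z=w[2]-42; return np.hypot(x,z),np.degrees(np.arctan2(z,x))
for Y in(98,104,108): print(Y,[np.round(arc(S(*u),Y),1).tolist() for u in((425,225),(435,240),(445,255),(418,218),(362,348),(500,240),(445,205),(515,285))])
# overlay: draw radius lines
im=cv2.imread('pics/raw_side0.png');k=10
big=cv2.resize(im[180:240,330:390],None,fx=k,fy=k,interpolation=cv2.INTER_CUBIC)
for a in range(0,80,10):
  pts=[]
  for rr in(60,100):
    w=W(p,(-95+rr*np.cos(np.radians(a)),107,42+rr*np.sin(np.radians(a)))); pts.append(tuple(int(v) for v in (proj('side',w)-[330,180]+.5)*k))
  cv2.line(big,*pts,(0,0,255) if a else (255,0,0),1)
cv2.imwrite('pics/c3.png',big)
E
```

```text
[ 5.38632748e+02  1.04469262e+02 -7.23594352e-03] [[-0.6, -0.9], [-0.9, -0.7], [-0.4, -0.4], [-0.4, -0.6], [-0.4, 3.4], [-0.0, 4.5], [-0.7, -0.4], [0.3, 0.3], [1.1, -3.7], [-1.2, -2.4], [5.0, -0.6], [-5.0, -1.5], [0.4, -0.5], [0.7, -2.0]]
[[460.9 442.7  28. ]
 [483.  388.1  28. ]
 [449.8 373.6  28. ]
 [426.7 429.1  28. ]] [455.10512022 408.38336152  28.        ]
[np.float64(36.84713922210864), np.float64(58.831950647565215), np.float64(36.27720564251986), np.float64(60.080831894357885)]
long dir ang -67.68360383014759
((256.6708679199219, 287.9466247558594), (3.161715030670166, 17.061328887939453), 72.6459732055664) [451.93107029 397.25029472  28.        ]
98 [[98.8, 43.6], [92.0, 42.7], [85.2, 41.6], [102.5, 43.6], [94.5, 5.6], [79.7, 56.6], [101.1, 50.3], [61.1, 52.2]]
104 [[100.6, 45.7], [93.8, 45.0], [87.0, 44.1], [104.3, 45.6], [93.5, 8.4], [82.4, 58.7], [103.3, 52.2], [63.8, 55.2]]
108 [[101.9, 47.1], [95.1, 46.5], [88.3, 45.7], [105.5, 47.0], [93.0, 10.3], [84.3, 60.0], [104.8, 53.4], [65.6, 57.0]]
```

View pics/c3.png

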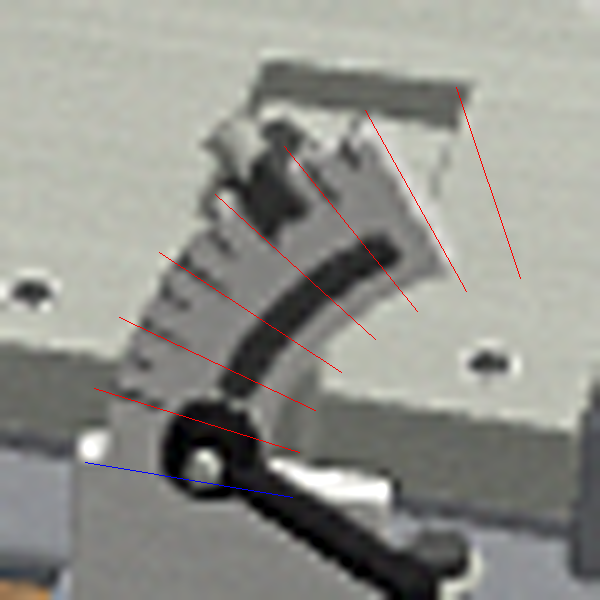

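The overlay puts the clip's dark body at crop (270,190), between the 40° and 50° polar lines. I'll refit with an unknown table edge and segment the block properly.

```bash
cat > fit.py <<'E'
from h import *
from scipy.optimize import least_squares
T=lambda u,v:(220+u/3.33333,190+v/3.33333)
S=lambda u,v:(270+u/5,150+v/5)
obs=[('top',T(545,183),(1.5,31.5,52)),('top',T(648,183),(1.5,-31.5,52)),('top',T(648,251),(-41.5,-31.5,52)),('top',T(545,251),(-41.5,31.5,52)),
('top',T(457,22),('e',85,52)),('top',T(727,20),('e',-85,52)),
('top',T(440,375),(-115,95,12)),('top',T(740,375),(-115,-95,12)),
('side',S(650,495),(-115,95,12)),('side',S(88,390),(115,95,12)),('side',S(108,292),('e',85,52)),('side',S(283,90),('e',-85,52)),
('side',S(535,190),(-41.5,-31.5,52)),('side',S(432,183),(1.5,-31.5,52))]
def W(p,q):
    x=p[3] if q[0]=='e' else q[0]
    c,s=np.cos(p[2]),np.sin(p[2]); return np.array([p[0]+c*x-s*q[1],p[1]+s*x+c*q[1],q[2]])
def r(p,b=1):
    o=np.array(p[4:8]).reshape(2,2)
    return np.concatenate([proj(n,W(p,q))-np.array(uv)+o[0 if n=='top' else 1] for n,uv,q in obs]+[np.array(p[4:8])*.5])
f=least_squares(r,[480,120,0,95,0,0,0,0],loss='soft_l1')
E
python3 - <<'E'
from fit import *
p=f.x;print(p.round(3),np.round(r(p)[:-4].reshape(-1,2),1).tolist())
im=cv2.imread('pics/raw_top0.png')
g=im.min(2)[265:308,228:276]
for t in(130,145,160,175):
    m=(g>t).astype(np.uint8)
    cs=sorted(cv2.findContours(m,cv2.RETR_EXTERNAL,cv2.CHAIN_APPROX_NONE)[0],key=cv2.contourArea)[-1]
    R=cv2.minAreaRect(cs);M=cv2.moments(cv2.convexHull(cs));u=(M['m10']/M['m00']+228,M['m01']/M['m00']+265);print(t,R,cv2.contourArea(cs),u,onz('top',u,28))
print(g[::3,::3])
# cornersub
g2=cv2.cvtColor(im,cv2.COLOR_BGR2GRAY)
c=np.array([T(545,183),T(648,183),T(648,251),T(545,251),T(50,312),T(138,277),T(160,330),T(70,367)],np.float32).reshape(-1,1,2)
print(c.reshape(-1,2),cv2.cornerSubPix(g2,c.copy(),(3,3),(-1,-1),(3,50,.01)).reshape(-1,2))
E
```

```text
Traceback (most recent call last):
  File "fit.py", line 16, in <module>
    f=least_squares(r,[480,120,0,95,0,0,0,0],loss='soft_l1')
  File "fit.py", line 15, in r
    return np.concatenate([proj(n,W(p,q))-np.array(uv)+o[0 if n=='top' else 1] for n,uv,q in obs]+[np.array(p[4:8])*.5])
                           ~~~~^^^^^^^^^^
  File "h.py", line 17, in proj
    K,P,_=cal(n); q=P[:3,:3].T@(np.array(p,float)-P[:3,3]); q=K@np.array([q[0],-q[1],-q[2]]); return q[:2]/q[2]
          ~~~^^^
  File "h.py", line 11, in cal
    c=viewer.get_calibration(n); return np.array(c['mtx']),np.array(c['pose']),c
ValueError: time passes only in moves, steps and waits
```

```bash
cat > a.py <<'E'
import re
s=open('h.py').read()
s=s.replace("def cal(n):\n    c=viewer.get_calibration(n); return np.array(c['mtx']),np.array(c['pose']),c","""import os
_c={}
def cal(n):
    if n not in _c:
        if not os.path.exists(n+'.npz'):
            c=viewer.get_calibration(n); np.savez(n+'.npz',K=c['mtx'],P=c['pose'])
        z=np.load(n+'.npz'); _c[n]=(z['K'],z['P'],0)
    return _c[n]""")
open('h.py','w').write(s)
E
python3 a.py
python3 - <<'E'
from fit import *
p=f.x;print(p.round(3),np.round(r(p)[:-4].reshape(-1,2),1).tolist())
im=cv2.imread('pics/raw_top0.png')
g=im.min(2)[265:308,228:276]
for t in(130,145,160,175):
    m=(g>t).astype(np.uint8)
    cs=sorted(cv2.findContours(m,cv2.RETR_EXTERNAL,cv2.CHAIN_APPROX_NONE)[0],key=cv2.contourArea)[-1]
    R=cv2.minAreaRect(cs);M=cv2.moments(cv2.convexHull(cs));u=(M['m10']/M['m00']+228,M['m01']/M['m00']+265);print(t,R,cv2.contourArea(cs),u,onz('top',u,28))
g2=cv2.cvtColor(im,cv2.COLOR_BGR2GRAY)
c=np.array([T(545,183),T(648,183),T(648,251),T(545,251),T(50,312),T(138,277),T(160,330),T(70,367)],np.float32).reshape(-1,1,2)
print(np.hstack([c.reshape(-1,2),cv2.cornerSubPix(g2,c.copy(),(3,3),(-1,-1),(3,50,.01)).reshape(-1,2)]).round(1))
E
```

```text
[ 5.38750e+02  1.05054e+02 -8.00000e-03  1.03856e+02  6.86000e-01
  4.39000e-01 -5.60000e-02  1.73500e+00] [[-0.2, -0.5], [-0.5, -0.3], [-0.0, -0.0], [0.0, -0.3], [0.1, -0.3], [0.3, 0.9], [-0.4, -0.1], [0.7, 0.8], [0.9, -1.7], [-1.5, -0.6], [0.5, 0.6], [-9.0, -0.1], [0.2, 1.4], [0.5, -0.1]]
130 ((22.458906173706055, 20.890409469604492), (19.077707290649414, 28.79212188720703), 69.44395446777344) 503.0 (250.5221183800623, 285.9146417445483) [456.15098647 410.16276511  28.        ]
145 ((22.520545959472656, 21.054794311523438), (18.258419036865234, 28.79212188720703), 69.44395446777344) 479.5 (250.5673139158576, 286.0783171521036) [455.80974384 410.05936933  28.        ]
160 ((22.438358306884766, 20.835617065429688), (17.556171417236328, 28.089876174926758), 69.44395446777344) 451.0 (250.56038647342996, 285.79089026915113) [456.40918999 410.09004173  28.        ]
175 ((28.670822143554688, 22.946619033813477), (3.161715030670166, 17.061328887939453), 72.6459732055664) 20.5 (258.22222222222223, 287.7564102564103) [452.33096679 394.03154801  28.        ]
[[383.5 244.9 382.2 244.6]
 [414.4 244.9 413.1 244.4]
 [414.4 265.3 413.7 265.4]
 [383.5 265.3 383.1 265.7]
 [235.  283.6 234.5 282.2]
 [261.4 273.1 260.5 272. ]
 [268.  289.  267.  289.4]
 [241.  300.1 240.5 299.6]]
```

```bash
cat >> h.py <<'E'
from scipy.spatial.transform import Rotation as Ro
def to(target,head=None,st=None):
    "needed shift in tool units after the turn, and turn units"
    st=st or sensors.get_state(); q=st['orientation']; R=Ro.from_quat([q[1],q[2],q[3],q[0]])
    y=R.apply([0,1,0]); h=np.degrees(np.arctan2(y[1],y[0])); t=0
    if head is not None:
        t=(h-head+90)%180-90; R=R*Ro.from_euler('z',t,degrees=True)
    d=R.inv().apply(np.array(target)-st['ee_pos'])/40
    print('t',st['clock'],'pos',st['ee_pos'].round(1),'head',h.round(2),'F',st['contact_force'].round(1),'gap',round(st['finger_gap']*87.8,1),'gf',round(st['grasp_force'],1)); print('turn units',round(t/6,2),'shift units',d.round(2))
E
python3 - <<'E'
from fit import *
C=np.array([onz('top',u,28) for u in((234.5,282.2),(260.5,272),(267,289.4),(240.5,299.6))]);print(C.mean(0))
d=C[1]-C[0]+C[2]-C[3];hl=np.degrees(np.arctan2(d[1],d[0]));print(hl,hl+90)
print('nest',onz('top',(398.0,255.0),52),W(f.x,(-20,0,40)))
to([456.2,410,140],hl+90)
E
```

```text
[456.46456166 409.93505996  28.        ]
-68.47752886989784 21.52247113010216
nest [517.42024165 105.39427541  52.        ] [518.75027953 105.21301803  40.        ]
t 0.1 pos [202.2 590.9 240.6] head 71.11 F [-0.1  0.2  0.3] gap 87.9 gf 0.0
turn units 8.26 shift units [-6.53  4.25  2.52]
```

Request:
{"name": "play_rows", "arguments": {
  "commands": [
    [[0,0,0,0.92],[0,0,0,0.92],[0,0,0,0.92],[0,0,0,0.92],[0,0,0,0.92],[0,0,0,0.92],[0,0,0,0.92],[0,0,0,0.92],[0,0,0,0.9],[0,0,0,0]]
  ],
  "hand": 70,
  "force": 30
}}

```text
clock: 1.1
ee_pos: [202.3, 591.1, 240.9]
orientation: [0.0, 0.563, 0.826, -0.0]
contact_force: [-0.6, 0.1, -0.4]
finger_gap: 0.796
grasp_force: 0.0
```

Request:
{"name": "play_rows", "arguments": {
  "commands": [
    [[-0.66,0.42,0.1,0],[-0.66,0.42,0.1,0],[-0.66,0.42,0.1,0],[-0.66,0.42,0.1,0],[-0.65,0.42,0.1,0],[-0.65,0.42,0.1,0],[-0.65,0.42,0.1,0],[-0.65,0.43,0.1,0],[-0.65,0.43,0.1,0],[-0.65,0.43,0.1,0],[0,0,0.5,0],[0,0,0.5,0]]
  ]
}}

```text
clock: 2.3
ee_pos: [457.2, 409.1, 161.1]
orientation: [0.0, 0.562, 0.827, 0.0]
contact_force: [-0.2, 0.3, -0.5]
finger_gap: 0.801
grasp_force: 0.0
```

```bash
python3 -c "
from h import *
to([456.2,410,33],21.4)"
```

```text
t 2.3 pos [457.2 409.1 161.1] head 21.58 F [-0.2  0.3 -0.5] gap 70.3 gf 0.0
turn units 0.03 shift units [ 0.03 -0.02  3.2 ]
```

Request:
{"name": "play_rows", "arguments": {
  "commands": [
    [[0.03,-0.02,0.5,0.03],[0,0,0.5,0],[0,0,0.5,0],[0,0,0.5,0],[0,0,0.5,0],[0,0,0.4,0],[0,0,0.3,0],[0,0,0,0],[0,0,0,0]]
  ]
}}

```text
clock: 3.2
ee_pos: [454.9, 411.0, 33.5]
orientation: [0.0, 0.564, 0.826, 0.0]
contact_force: [0.2, 0.7, 0.6]
finger_gap: 0.8
grasp_force: 0.0
```

Request:
{"name": "play_rows", "arguments": {
  "commands": [
    [[0,0,0,0],[0,0,0,0],[0,0,0,0],[0,0,0,0],[0,0,0,0],[0,0,0,0],[0,0,0,0],[0,0,0,0]]
  ],
  "hand": 30,
  "force": 40
}}

```text
clock: 4.0
ee_pos: [455.2, 411.4, 33.9]
orientation: [0.0, 0.564, 0.826, 0.001]
contact_force: [2.4, 0.5, 4.9]
finger_gap: 0.454
grasp_force: 40.0
```

Request:
{"name": "play_rows", "arguments": {
  "commands": [
    [[0,0,-0.2,0],[0,0,-0.5,0],[0,0,-0.9,0],[0,0,-0.9,0],[0,0,-0.9,0],[0,0,-0.9,0],[0,0,-0.6,0],[0,0,0,0],[0,0,0,0]]
  ]
}}

```text
clock: 4.9
ee_pos: [454.0, 410.6, 228.8]
orientation: [-0.0, 0.564, 0.826, -0.0]
contact_force: [-0.4, -0.8, -2.2]
finger_gap: 0.45
grasp_force: 40.0
```

Run:
```python
from fit import *
p=f.x
nest=np.array([517.6,105.3,0])
to(nest+[0,0,200],np.degrees(p[2]))
save('top','t1.png',(200,225,420,390),3)
```

```text
t 4.9 pos [454.  410.6 228.8] head 21.37 F [-0.4 -0.8 -2.2] gap 39.5 gf 40.0
turn units 3.64 shift units [-7.62  1.65  0.72]
```

View pics/t1.png

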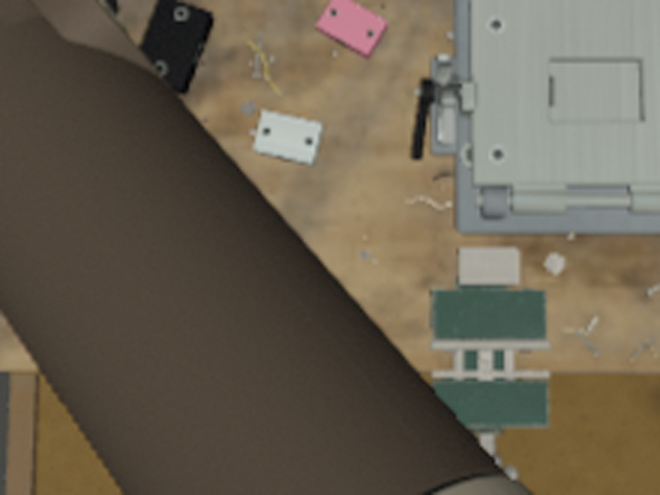

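The block is held: the gap is 39.5 mm and the grip 40 N, though the arm hides it from the top camera. Next I'll carry it over the pocket.

Request:
{"name": "play_rows", "arguments": {
  "commands": [
    [[0,0,0,0.73],[0,0,0,0.73],[0,0,0,0.73],[0,0,0,0.73],[0,0,0,0.72],[0,0,0,0]]
  ]
}}

```text
clock: 5.55
ee_pos: [453.8, 410.2, 227.1]
orientation: [0.0, 0.71, 0.704, -0.002]
contact_force: [0.2, -0.4, -1.0]
finger_gap: 0.449
grasp_force: 40.0
```

Request:
{"name": "play_rows", "arguments": {
  "commands": [
    [[-0.75,0.16,0.05,0],[-0.75,0.16,0.05,0],[-0.75,0.16,0.05,0],[-0.75,0.16,0.05,0],[-0.75,0.17,0.05,0],[-0.75,0.17,0.05,0],[-0.75,0.17,0.05,0],[-0.75,0.17,0.05,0],[-0.75,0.17,0.05,0],[-0.75,0.17,0.05,0],[0,0,0,0],[0,0,0,0]]
  ]
}}

```text
clock: 6.75
ee_pos: [518.1, 109.8, 208.5]
orientation: [-0.0, 0.71, 0.704, -0.001]
contact_force: [0.5, 0.1, -2.0]
finger_gap: 0.45
grasp_force: 40.0
```

Run:
```python
from h import *
to([517.4,106.5,96],-0.45)
```

```text
t 6.75 pos [518.1 109.8 208.5] head -0.48 F [ 0.5  0.1 -2. ] gap 39.5 gf 40.0
turn units -0.01 shift units [-0.08 -0.01  2.81]
```

Request:
{"name": "play_rows", "arguments": {
  "commands": [
    [[-0.08,-0.01,0.5,0],[0,0,0.5,0],[0,0,0.5,0],[0,0,0.5,0],[0,0,0.5,0],[0,0,0.3,0],[0,0,0,0],[0,0,0,0]]
  ]
}}

```text
clock: 7.55
ee_pos: [518.2, 107.7, 97.5]
orientation: [-0.0, 0.71, 0.705, -0.0]
contact_force: [-0.1, -0.6, -0.6]
finger_gap: 0.452
grasp_force: 40.0
```

Run:
```python
from fit import *
to([517.4,106.5,74],-0.45)
save('side','s1.png')
save('top','t2.png')
a=cv2.imread('pics/raw_s1.png')[135:235,300:420];b=cv2.imread('pics/raw_t2.png')[185:305,340:456]
a=cv2.resize(a,None,fx=4,fy=4,interpolation=cv2.INTER_CUBIC);b=cv2.resize(b,(387,400),interpolation=cv2.INTER_CUBIC)
b=b[:400,:320]
cv2.imwrite('pics/ab.png',np.hstack([a,b]))
```

```text
t 7.55 pos [518.2 107.7  97.5] head -0.41 F [-0.1 -0.6 -0.6] gap 39.7 gf 40.0
turn units 0.01 shift units [-0.03 -0.02  0.59]
```

View pics/ab.png

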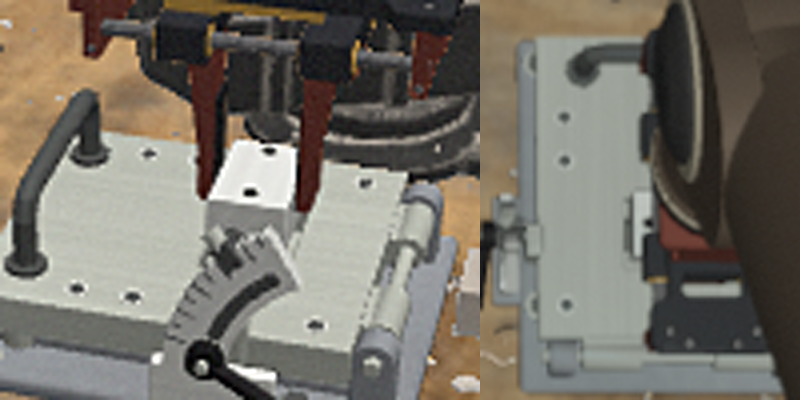

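The side view (left) shows the block held level over the pocket. In the top view (right) only its left end shows, at composite x≈632, with the pocket's left wall just beside it. I'll measure that edge numerically.

Run:
```python
from h import *
im=cv2.imread('pics/raw_t2.png',0);i0=cv2.imread('pics/raw_top0.png',0)
for r in range(238,264,2): print(r,im[r,376:396],i0[r,376:396])
for u in (385,386,387): print(u,onz('top',(u,252),92))
print(onz('top',(382.5,255),52))
```

```text
238 [159 158 159 159 157 158 159 158 158 159 157 156 160 160 157  99  99  90
  70  59] [147 146 146 147 145 146 147 146 145 147 145 145 147 147 145 145 144 147
 148 147]
240 [160 159 160 159 157 158 159 159 157 158 157 156 160 160 157 101  54  99
  88  72] [147 147 147 146 145 146 146 146 146 146 145 144 147 148 145 144 144 146
 147 147]
242 [159 159 161 160 158 158 161 159 157 150 158 161 162 162 161 114  49  61
 101  90] [147 147 147 147 145 146 148 148 146 146 146 144 147 147 146 145 145 147
 148 147]
244 [161 159 160 160 157 159 154 140 124 104 172 189 189 189 189 138  80  43
  61 131] [148 147 147 147 146 146 143 128 121 120 121 120 122 122 121 119 120 122
 123 122]
246 [160 158 161 160 158 158 154 156 127  90 170 188 189 188 188 133  84  57
  27  39] [148 146 148 147 145 146 141 145 148 146 147 145 146 148 148 147 147 147
 147 147]
248 [160 158 161 160 158 159 154 157 127  88 171 188 190 188 189 131  83  67
  67  54] [147 146 148 147 146 147 143 145 148 147 146 146 147 148 148 147 147 148
 147 147]
250 [161 159 160 159 157 159 154 126 102  84 171 192 179 152 121  86  84  67
  6
[... 585 characters left out ...]
 147
 148 147]
258 [160 160 160 160 158 158 149 104  92  82 165 188 122  31  46  49  50  47
  47  62] [148 147 148 146 146 147 136  94 115 142 147 146 145 149 148 149 146 148
 148 148]
260 [160 159 160 161 158 159 151 129 114  86 163 186 121  31  45  51  49  51
  49  41] [148 147 148 148 145 147 140 118 130 144 147 146 146 149 149 148 146 147
 148 148]
262 [160 161 161 161 159 159 153 153 136 113 109 111  73  36  47  50  50  49
  49  40] [148 147 149 149 147 146 141 141 147 149 148 147 146 149 150 147 148 147
 149 148]
385 [516.63407333 136.25745026  92.        ]
386 [516.63492188 134.27819477  92.        ]
387 [516.6357704  132.29902095  92.        ]
[517.40462063 137.17294562  52.        ]
```

Run:
```python
from h import *
im=cv2.imread('pics/raw_t2.png',0);i0=cv2.imread('pics/raw_top0.png',0)
print(im[240:266,387]);print(i0[240:270,390]);print(i0[240:270,406]);print(i0[250,406:420])
for v in (243,261.5): print(onz('top',(387,v),92))
for v in (243.5,265.5): print(onz('top',(398,v),52))
to([517.4,106.5,74],-0.45)
```

```text
[156 144 161 191 189 189 188 187 188 191 192 190 187 187 188 189 190 189
 188 187 186 162 111 131 150 151]
[145 146 146 142 121 118 148 148 148 147 149 148 148 148 148 148 148 148
 148 149 149 148 150 149 146 143 144 149 150 149]
[147 148 147 145 122 117 148 146 146 147 146 146 147 147 146 146 146 146
 145 146 146 147 147 146 142 138 145 148 148 148]
[146 150 150 149 148 147 147 109 130 147 148 147 151 151]
[534.79863768 131.90818452  92.        ]
[497.59149636 132.70882388  92.        ]
[541.45554918 104.78315986  52.        ]
[495.6484193  105.94784018  52.        ]
t 7.65 pos [518.8 107.6  98.2] head -0.45 F [-0.4 -0.1 -1. ] gap 40.0 gf 40.0
turn units -0.0 shift units [-0.03 -0.03  0.6 ]
```

Request:
{"name": "play_rows", "arguments": {
  "commands": [
    [[0,0.055,0,0],[0,0,0.15,0],[0,0,0.1,0],[0,0,0.05,0],[0,0,0.05,0],[0,0,0,0]]
  ]
}}

```text
clock: 8.25
ee_pos: [520.1, 107.1, 83.0]
orientation: [-0.0, 0.71, 0.704, -0.0]
contact_force: [-1.1, -0.3, -1.4]
finger_gap: 0.451
grasp_force: 40.0
```

Request:
{"name": "play_rows", "arguments": {
  "commands": [
    [[0,0,0.05,0],[0,0,0.05,0],[0,0,0,0]]
  ]
}}

```text
clock: 8.55
ee_pos: [520.5, 106.8, 79.3]
orientation: [0.0, 0.71, 0.704, -0.0]
contact_force: [0.1, -1.4, -1.4]
finger_gap: 0.451
grasp_force: 40.0
```

Request:
{"name": "play_rows", "arguments": {
  "commands": [
    [[0,0,0.05,0],[0,0,0.05,0],[0,0,0,0]]
  ]
}}

```text
clock: 8.85
ee_pos: [520.6, 106.4, 75.1]
orientation: [0.0, 0.71, 0.704, -0.0]
contact_force: [2.2, -3.2, -1.7]
finger_gap: 0.453
grasp_force: 40.0
```

Request:
{"name": "play_rows", "arguments": {
  "commands": [
    [[0,0,0.05,0],[0,0,0.05,0],[0,0,0,0]]
  ]
}}

```text
clock: 9.15
ee_pos: [520.6, 106.5, 73.7]
orientation: [-0.0, 0.71, 0.704, 0.0]
contact_force: [-8.7, -6.7, 32.2]
finger_gap: 0.454
grasp_force: 40.0
```

Request:
{"name": "play_rows", "arguments": {
  "commands": [
    [[0,0,-0.03,0],[0,0,0,0],[0,0,0,0],[0,0,0,0],[0,0,0,0],[0,0,-0.5,0],[0,0,-0.5,0],[0,0,-0.3,0]]
  ],
  "hand": 60
}}

```text
clock: 9.95
ee_pos: [520.8, 107.3, 125.6]
orientation: [0.0, 0.71, 0.704, 0.0]
contact_force: [0.1, 0.4, -0.8]
finger_gap: 0.682
grasp_force: 0.0
```

Request:
{"name": "play_rows", "arguments": {
  "commands": [
    [[0,0,0,0],[0,0,0,0],[0,0,0,0],[0,0,0,0],[0,0,0,0],[0,0,0,0],[0,0,0,0],[0,0,0,0]]
  ],
  "hand": 0,
  "force": 20
}}

```text
clock: 10.75
ee_pos: [520.4, 107.2, 124.5]
orientation: [-0.0, 0.71, 0.704, -0.0]
contact_force: [0.3, -1.0, -0.3]
finger_gap: 0.013
grasp_force: 0.0
```

Request:
{"name": "play_rows", "arguments": {
  "commands": [
    [[0,0,0.3,0],[0,0,0.3,0],[0,0,0.1,0],[0,0,0.05,0],[0,0,0,0]]
  ]
}}

```text
clock: 11.25
ee_pos: [520.2, 107.0, 94.0]
orientation: [-0.0, 0.71, 0.704, -0.0]
contact_force: [0.7, -0.1, -0.6]
finger_gap: 0.002
grasp_force: 0.0
```

Request:
{"name": "play_rows", "arguments": {
  "commands": [
    [[0,0,0.05,0],[0,0,0.05,0],[0,0,0.05,0],[0,0,0,0]]
  ]
}}

```text
clock: 11.65
ee_pos: [520.3, 107.2, 88.4]
orientation: [-0.0, 0.71, 0.704, -0.0]
contact_force: [-0.0, -0.4, 0.1]
finger_gap: 0.005
grasp_force: 0.0
```

Request:
{"name": "play_rows", "arguments": {
  "commands": [
    [[0,0,0.04,0],[0,0,0.02,0],[0,0,0,0]]
  ]
}}

```text
clock: 11.95
ee_pos: [520.5, 107.2, 87.1]
orientation: [-0.0, 0.71, 0.704, 0.0]
contact_force: [-3.5, 0.2, 11.9]
finger_gap: 0.007
grasp_force: 5.4
```

Request:
{"name": "play_rows", "arguments": {
  "commands": [
    [[0,0,0.03,0],[0,0,0.02,0],[0,0,0,0]]
  ]
}}

```text
clock: 12.25
ee_pos: [520.6, 107.2, 86.9]
orientation: [-0.001, 0.71, 0.704, 0.001]
contact_force: [-9.8, -2.2, 32.8]
finger_gap: 0.005
grasp_force: 16.3
```

Request:
{"name": "play_rows", "arguments": {
  "commands": [
    [[0,0,-0.3,0],[0,0,-0.5,0],[0,0,-0.5,0],[0,0,-0.4,0],[0,0.5,0,0],[0,0.5,0,0],[0,0.5,0,0],[0,0.5,0,0],[0,0.5,0,0],[0,0.08,0,0],[0,0,0,0]]
  ],
  "hand": 45
}}

```text
clock: 13.35
ee_pos: [623.4, 106.1, 151.8]
orientation: [-0.0, 0.71, 0.704, -0.0]
contact_force: [-0.3, 0.0, -0.0]
finger_gap: 0.514
grasp_force: 0.0
```

Run:
```python
from fit import *
to([623.4,105.5,92],-0.45)
p=f.x.copy()
a=cv2.imread('pics/raw_side0.png')
# rectified polar picture of the quadrant (y plane 108 outer face / 103 inner), px: 10/deg, 8/mm
def rect(Y):
    A=np.radians(np.arange(0,75,.1));Rr=np.arange(105,55,-.25)
    mx=np.zeros((len(Rr),len(A)),np.float32);my=mx.copy()
    K,P,_=cal('side')
    for i,rr in enumerate(Rr):
        for j,t in enumerate(A):
            u=proj('side',W(p,(-95+rr*np.cos(t),Y,42+rr*np.sin(t))))+p[6:8]-.4*0
            mx[i,j],my[i,j]=u
    return cv2.remap(a,mx,my,cv2.INTER_CUBIC)
o=np.vstack([rect(107),rect(101)])
for d in range(0,75,5): cv2.line(o,(d*10,0),(d*10,12 if d%10 else 25),(0,0,255),1)
cv2.imwrite('pics/rect.png',o)
```

```text
t 13.35 pos [623.4 106.1 151.8] head -0.49 F [-0.3  0.  -0. ] gap 45.1 gf 0.0
turn units -0.01 shift units [-0.01  0.    1.49]
```

View pics/rect.png

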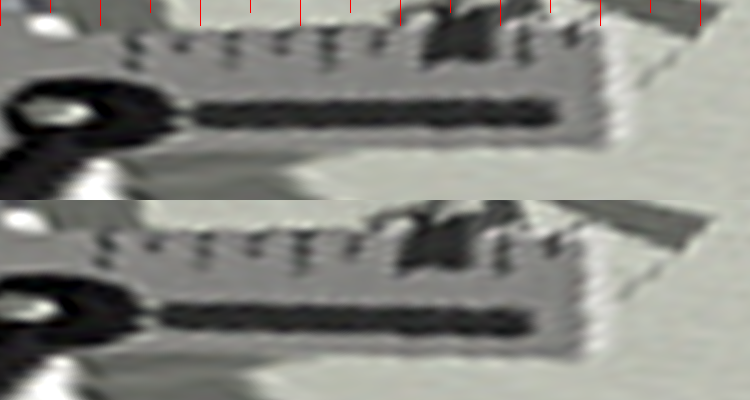

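The rectified quadrant shows ticks at px 132 (0°), 182, 231, 280, 329 and 377 (25°), then 524 (40°) and 572. The clip spans 422–497, centred at about 459. Allowing a few mm for its standing proud, the index is about 34.3°, or 0.60 rad. Now for the handle.

Request:
{"name": "play_rows", "arguments": {
  "commands": [
    [[0,0,0.4,0],[0,0,0.4,0],[0,0,0.4,0],[0,0,0.2,0],[0,0,0.09,0],[0,0,0,0],[0,0,0,0]]
  ]
}}

```text
clock: 14.05
ee_pos: [623.9, 106.3, 93.0]
orientation: [0.0, 0.71, 0.704, 0.0]
contact_force: [0.8, -0.0, -0.5]
finger_gap: 0.51
grasp_force: 0.0
```

Request:
{"name": "play_rows", "arguments": {
  "commands": [
    [[0,0,0,0],[0,0,0,0],[0,0,0,0],[0,0,0,0],[0,0,0,0],[0,0,0,0],[0,0,0,0],[0,0,0,0]]
  ],
  "hand": 0,
  "force": 25
}}

```text
clock: 14.85
ee_pos: [622.9, 106.4, 92.6]
orientation: [-0.001, 0.71, 0.704, -0.0]
contact_force: [-4.7, -0.2, 6.1]
finger_gap: 0.129
grasp_force: 25.0
```

Run:
```python
from h import *
to([623.4,105.5,92],-0.45)
g=np.array([178,50.])
pos=lambda t:np.array([g[0]*np.cos(t)-g[1]*np.sin(t),g[0]*np.sin(t)+g[1]*np.cos(t)])
th=np.radians(34.3)
T=np.linspace(0,th,25)
P=np.array([pos(t) for t in T]);D=np.diff(P,axis=0)/40
print('ty,tz',np.c_[D[:,0],-D[:,1]].round(3).tolist(),P[-1]-P[0])
save('side','s2.png',(290,130,410,230),4)
```

```text
t 14.85 pos [622.9 106.4  92.6] head -0.47 F [-4.7 -0.2  6.1] gap 11.4 gf 25.0
turn units -0.0 shift units [-0.02  0.01  0.01]
ty,tz [[-0.033, -0.111], [-0.035, -0.11], [-0.038, -0.109], [-0.041, -0.108], [-0.043, -0.107], [-0.046, -0.106], [-0.049, -0.105], [-0.051, -0.103], [-0.054, -0.102], [-0.056, -0.101], [-0.059, -0.099], [-0.061, -0.098], [-0.064, -0.096], [-0.066, -0.094], [-0.068, -0.093], [-0.071, -0.091], [-0.073, -0.089], [-0.075, -0.087], [-0.077, -0.086], [-0.079, -0.084], [-0.082, -0.082], [-0.084, -0.079], [-0.085, -0.077], [-0.087, -0.075]] [-59.13080603  91.61255144]
```

Request:
{"name": "play_rows", "arguments": {
  "commands": [
    [[0,-0.033,-0.111,0],[0,-0.035,-0.11,0],[0,-0.038,-0.109,0],[0,-0.041,-0.108,0],[0,-0.043,-0.107,0],[0,-0.046,-0.106,0],[0,-0.049,-0.105,0],[0,-0.051,-0.103,0],[0,-0.054,-0.102,0],[0,-0.056,-0.101,0],[0,-0.059,-0.099,0],[0,-0.061,-0.098,0]]
  ]
}}

```text
clock: 16.1
ee_pos: [600.9, 106.5, 143.3]
orientation: [0.0, 0.71, 0.704, 0.0]
contact_force: [0.3, 0.9, -7.7]
finger_gap: 0.127
grasp_force: 25.0
```

Request:
{"name": "play_rows", "arguments": {
  "commands": [
    [[0,-0.064,-0.096,0],[0,-0.066,-0.094,0],[0,-0.068,-0.093,0],[0,-0.071,-0.091,0],[0,-0.073,-0.089,0],[0,-0.075,-0.087,0],[0,-0.077,-0.086,0],[0,-0.079,-0.084,0],[0,-0.082,-0.082,0],[0,-0.084,-0.079,0],[0,-0.085,-0.077,0],[0,-0.087,-0.075,0]]
  ]
}}

```text
clock: 17.3
ee_pos: [565.8, 106.6, 185.5]
orientation: [0.001, 0.71, 0.704, 0.001]
contact_force: [6.4, -1.2, -0.8]
finger_gap: 0.132
grasp_force: 25.0
```

Request:
{"name": "play_rows", "arguments": {
  "commands": [
    [[0,0,0,0],[0,0,0,0],[0,0,0,0],[0,0,0,0]]
  ]
}}

```text
clock: 17.7
ee_pos: [566.0, 106.6, 185.4]
orientation: [0.001, 0.71, 0.704, 0.001]
contact_force: [7.6, -2.5, 0.2]
finger_gap: 0.128
grasp_force: 25.0
```

Run:
```python
from h import *
to([623.4-59.1,105.5,92+91.6],-0.45)
s=sensors.get_state()['ee_pos']
save('side','s3.png',(310,130,430,220),6.6)
```

```text
t 17.7 pos [566.  106.6 185.4] head -0.5 F [ 7.6 -2.5  0.2] gap 11.3 gf 25.0
turn units -0.01 shift units [-0.03 -0.04  0.04]
```

View pics/s3.png

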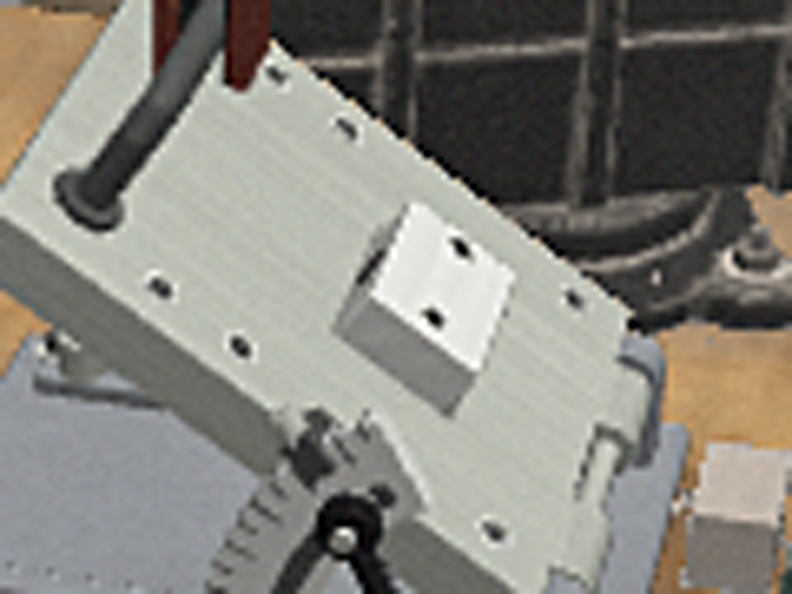

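The picture shows the table raised with the block flush in the pocket at crop (425,310), and the fingers on the bow bar at top left. The table's holes are at crop (160,287), (240,347), (493,531), (346,128) and (575,298). I'll check the table angle from these holes against the flat picture.

Run:
```python
from fit import *
p=f.x; c,s=np.cos(p[2]),np.sin(p[2]); Rz=np.array([[c,-s,0],[s,c,0],[0,0,1]]);O=np.array([p[0],p[1],0])
S0=[S(247,286),S(316,295),S(545,330),S(400,124),S(606,153)]
S1=[(310+u/6.6,130+v/6.6) for u,v in((160,287),(240,347),(493,531),(346,128),(575,298))]
off=p[6:8]
H=[]
for u in S0:
    X=Rz.T@(onz('side',np.array(u)-off,52)-O); H.append(X-[-95,0,42])
print(np.round(H,1))
def res(q):
    t=q[0];R=np.array([[np.cos(t),0,-np.sin(t)],[0,1,0],[np.sin(t),0,np.cos(t)]])
    return np.concatenate([proj('side',O+Rz@(R@h+[-95,0,42]))+off-u for h,u in zip(H,S1)])
g=least_squares(res,[.6],loss='soft_l1');print(np.degrees(g.x),res(g.x).reshape(-1,2).round(1).tolist())
st=sensors.get_state();print(st['contact_force'],st['qd'].round(3))
# top-view clip check: project clip rim point for angles
for a in(30,34,38): print(a,[proj('top',W(p,(-95+97*np.cos(np.radians(a+11.94)),Y,42+97*np.sin(np.radians(a+11.94)))))-p[4:6] for Y in(104,)])
print(cv2.imread('pics/raw_top0.png',0)[248:276,344:360])
```

```text
[[149.2  64.4  10. ]
 [121.4  63.1  10. ]
 [ 30.9  62.2  10. ]
 [122.2 -74.6  10. ]
 [ 32.2 -74.3  10. ]]
[32.95583754] [[-0.1, 0.4], [-0.1, -0.3], [0.2, -0.2], [0.2, -0.2], [-0.3, -0.4]]
[ 5.63463599 -2.47738863 -0.65591875] [ 0.    -0.001  0.     0.     0.    -0.    -0.001]
30 [array([347.77089902, 250.18680624])]
34 [array([347.87051883, 252.12391857])]
38 [array([347.96413793, 254.27862916])]
[[115 104 104 114 117 121 114 106 108 117 119 118 100 137 150 148]
 [117 106 110 114 117 121 107  96 103 116 120 118 100 130 148 148]
 [108 109 118 123 125 125  95  80  89 105 116 118 101 121 145 147]
 [ 82 106 122 132 132 116  90  80  82 102 107 106  92 116 143 147]
 [ 53  76 102 122 118  92  81  82  83 102 117 120 116 124 134 143]
 [ 35  56  68  92  86  64  57  59  58  62 131 146 144 144 123 139]
 [ 40  66  68  65  65  66  65  65  64  86 132 143 143 145 125 139]
 [ 50  71  64  74  85  87  85  69  64 110 136 144 144 145 125 140]
 [ 46  73  65  83 101 105 105  78  66  98 135 144 143 145 127 139]
 [ 42  71  70  96 118 122 123 104  77  72 130 143 143 145 128 139]
 [ 41  72  67 114 141 145 144 
[... 476 characters left out ...]
 116 119 118 110 124 144 148]
 [114 102 146 143 148 151 151 137 114 116 119 118 111 123 144 147]
 [115 103 146 143 148 150 150 138 115 116 120 118 110 123 144 148]
 [116 103 148 148 148 150 150 138 115 117 119 119 109 124 145 148]
 [116 105 157 158 151 151 150 139 115 117 120 118 110 125 145 147]
 [117 110 170 164 150 149 150 138 116 117 120 120 111 124 145 148]
 [119 109 154 156 150 149 150 135 113 117 121 120 106 123 145 148]
 [118 110 105 129 135 136 141 130 111 117 121 129 116 119 143 148]
 [119 116 112 110 112 118 123 124 111 117 129 142 130 114 141 148]
 [119 122 121 122 122 125 125 125 112 119 140 136 109 107 141 148]
 [111 116 116 117 117 116 117 114 110 127 145 115  80 101 141 147]]
```

The image gives 33.0° and the TCP gives 34.1°, against an index of about 34.2°. I'll nudge up by about 0.8° and settle.

Request:
{"name": "play_rows", "arguments": {
  "commands": [
    [[0,-0.025,-0.02,0],[0,-0.025,-0.02,0],[0,0,0,0],[0,0,0,0],[0,0,0,0],[0,0,0,0],[0,0,0,0],[0,0,0,0],[0,0,0,0],[0,0,0,0]]
  ]
}}

```text
clock: 18.75
ee_pos: [564.1, 106.6, 187.0]
orientation: [0.001, 0.71, 0.704, 0.001]
contact_force: [7.5, -1.6, -0.5]
finger_gap: 0.129
grasp_force: 25.0
```

Run:
```python
from h import *
to([564.3,106,184],-0.45)
save('side','s4.png')
a=cv2.imread('pics/raw_side0.png',0).astype(int);b=cv2.imread('pics/raw_s4.png',0).astype(int)
# clip patch still where it was?
t=cv2.imread('pics/raw_side0.png')[190:204,350:362]; m=cv2.matchTemplate(cv2.imread('pics/raw_s4.png')[180:214,340:372],t,cv2.TM_CCOEFF_NORMED); print(cv2.minMaxLoc(m))
```

```text
t 18.75 pos [564.1 106.6 187. ] head -0.5 F [ 7.5 -1.6 -0.5] gap 11.3 gf 25.0
turn units -0.01 shift units [-0.01  0.    0.08]
(-0.3955884277820587, 0.8814318776130676, (0, 13), (10, 10))
```

The clip patch matches at its original place, and the table is at about 34° with the handle held at 25 N. Handing in.

```bash
python3 -c "
from h import *
print(finish_job())"
```

```text
the job is handed in; nothing more can be done
None
```

I handed the job in, but no verdict came back: the block is pressed home, and the table is held by its bow handle at about 34°. I read the clip at about 34.2°, give or take 0.7°, but couldn't see the pointer itself. The clip has not shifted and I touched none of the tools.

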